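Find the fullest tea tin by its weight

TASK

One of the three tea tins is the fullest, and only its weight tells: going from the left tin to the right one, lift each straight up clear of its coaster for about a second to feel its weight, and set it gently back on its own coaster before you lift the next. Finish holding the heaviest tin in the gripper, still and upright, about 15 cm straight above its own coaster, with the other two standing back on theirs; do not let go of it at the end. Tip no tin over and leave the other breakfast things where they are.

Things in the scene. Friction and masses are not known exactly. Their poses are not given: they have to be found in the camera images.
- tin_1_center (a point): Centre (half-way up) of one of three outwardly identical, closed, upright round tea tins: green with a pale paper band and a fixed brass-coloured lid, 60 mm in diameter, 90 mm high, z up; each stands in the middle of a coaster. Its weight cannot be seen. Grip its side; 30 N holds it.
- tin_2_center (a point): Centre (half-way up) of one of three outwardly identical, closed, upright round tea tins: green with a pale paper band and a fixed brass-coloured lid, 60 mm in diameter, 90 mm high, z up; each stands in the middle of a coaster. Its weight cannot be seen. Grip its side; 30 N holds it.
- tin_3_center (a point): Centre (half-way up) of one of three outwardly identical, closed, upright round tea tins: green with a pale paper band and a fixed brass-coloured lid, 60 mm in diameter, 90 mm high, z up; each stands in the middle of a coaster. Its weight cannot be seen. Grip its side; 30 N holds it.
- tin_1: The same tin as a body, origin at the centre of its underside. Which tin is on which coaster, and which is the heaviest, changes from start to start: the heaviest weighs 0.53 to 0.64 kg, the other two 0.14 to 0.35 kg each.
- tin_2: The same tin as a body, origin at the centre of its underside. Which tin is on which coaster, and which is the heaviest, changes from start to start: the heaviest weighs 0.53 to 0.64 kg, the other two 0.14 to 0.35 kg each.
- tin_3: The same tin as a body, origin at the centre of its underside. Which tin is on which coaster, and which is the heaviest, changes from start to start: the heaviest weighs 0.53 to 0.64 kg, the other two 0.14 to 0.35 kg each.
- tea_board: Fixed light wooden board, 130 (x) x 350 (y) x 12 mm high, on the table, carrying three round cork coasters in a row along its y axis, 120 mm apart; origin at the centre of its underside, z up, +y towards the left end as the robot sees it. Two dark battens 6 mm high lie across its ends.
- coaster_left (a point): Centre of the upper face of the left (seen from the robot, left is +y) cork coaster, 84 mm in diameter, 3 mm thick, 15 mm above the table; a tin stands on it, its underside at this height.
- coaster_middle (a point): Centre of the upper face of the middle (seen from the robot, left is +y) cork coaster, 84 mm in diameter, 3 mm thick, 15 mm above the table; a tin stands on it, its underside at this height.
- coaster_right (a point): Centre of the upper face of the right (seen from the robot, left is +y) cork coaster, 84 mm in diameter, 3 mm thick, 15 mm above the table; a tin stands on it, its underside at this height.
- sugar_caddy_center (a point): Centre of a small black box of sugar sachets, 52 x 66 x 71 mm high, standing on the table to the right of the board; leave it alone.
- honey_jar_center (a point): Centre of a honey jar with a dark lid, 65 mm in diameter, 86 mm high, on the table to the right of the board; leave it alone.
- white_mug_center (a point): Centre of a white mug, 90 x 130 mm with its handle, 96 mm high, behind the board, in front of a tall cereal rack; leave it alone.
- tea_jar: Fixed tall drinks jar on a wire stand, on the table right of the board: origin under its middle, on the table, 190 mm wide (y), 400 mm high, its tap reaching 125 mm towards the robot (-x) about 190 mm up. A gripper coming from the robot's right must pass in front of it (nearer the robot), not through it.

How it is judged:
On the way, in this order (a step that is already met when the one before it is completed fails the run):
1. the tin of the left coaster is lifted clear of it (underside at least 15 mm up, within 50 mm of above the coaster) for 0.4 s in the fingers, while the other two tins stand on their coasters (((horizontal distance between tin_1_center and coaster_left below 0.05 m and z of tin_1_center in the frame of tea_board above 0.075 m and contact force between tin_1 and the fingers above 0.5 N) or (horizontal distance between tin_2_center and coaster_left below 0.05 m and z of tin_2_center in the frame of tea_board above 0.075 m and contact force between tin_2 and the fingers above 0.5 N) or (horizontal distance between tin_3_center and coaster_left below 0.05 m and z of tin_3_center in the frame of tea_board above 0.075 m and contact force between tin_3 and the fingers above 0.5 N)) and ((horizontal distance between tin_1_center and coaster_middle below 0.03 m and z of tin_1_center in the frame of tea_board below 0.066 m and angle between tin_1_center's own z axis and vertical below 0.15 rad) or (horizontal distance between tin_2_center and coaster_middle below 0.03 m and z of tin_2_center in the frame of tea_board below 0.066 m and angle between tin_2_center's own z axis and vertical below 0.15 rad) or (horizontal distance between tin_3_center and coaster_middle below 0.03 m and z of tin_3_center in the frame of tea_board below 0.066 m and angle between tin_3_center's own z axis and vertical below 0.15 rad)) and ((horizontal distance between tin_1_center and coaster_right below 0.03 m and z of tin_1_center in the frame of tea_board below 0.066 m and angle between tin_1_center's own z axis and vertical below 0.15 rad) or (horizontal distance between tin_2_center and coaster_right below 0.03 m and z of tin_2_center in the frame of tea_board below 0.066 m and angle between tin_2_center's own z axis and vertical below 0.15 rad) or (horizontal distance between tin_3_center and coaster_right below 0.03 m and z of tin_3_center in the frame of tea_board below 0.066 m and angle between tin_3_center's own z axis and vertical below 0.15 rad))), for 0.4 s.
2. the tin of the middle coaster is lifted clear of it (underside at least 15 mm up, within 50 mm of above the coaster) for 0.4 s in the fingers, while the other two tins stand on their coasters (((horizontal distance between tin_1_center and coaster_middle below 0.05 m and z of tin_1_center in the frame of tea_board above 0.075 m and contact force between tin_1 and the fingers above 0.5 N) or (horizontal distance between tin_2_center and coaster_middle below 0.05 m and z of tin_2_center in the frame of tea_board above 0.075 m and contact force between tin_2 and the fingers above 0.5 N) or (horizontal distance between tin_3_center and coaster_middle below 0.05 m and z of tin_3_center in the frame of tea_board above 0.075 m and contact force between tin_3 and the fingers above 0.5 N)) and ((horizontal distance between tin_1_center and coaster_left below 0.03 m and z of tin_1_center in the frame of tea_board below 0.066 m and angle between tin_1_center's own z axis and vertical below 0.15 rad) or (horizontal distance between tin_2_center and coaster_left below 0.03 m and z of tin_2_center in the frame of tea_board below 0.066 m and angle between tin_2_center's own z axis and vertical below 0.15 rad) or (horizontal distance between tin_3_center and coaster_left below 0.03 m and z of tin_3_center in the frame of tea_board below 0.066 m and angle between tin_3_center's own z axis and vertical below 0.15 rad)) and ((horizontal distance between tin_1_center and coaster_right below 0.03 m and z of tin_1_center in the frame of tea_board below 0.066 m and angle between tin_1_center's own z axis and vertical below 0.15 rad) or (horizontal distance between tin_2_center and coaster_right below 0.03 m and z of tin_2_center in the frame of tea_board below 0.066 m and angle between tin_2_center's own z axis and vertical below 0.15 rad) or (horizontal distance between tin_3_center and coaster_right below 0.03 m and z of tin_3_center in the frame of tea_board below 0.066 m and angle between tin_3_center's own z axis and vertical below 0.15 rad))), for 0.4 s.
3. the tin of the right coaster is lifted clear of it (underside at least 15 mm up, within 50 mm of above the coaster) for 0.4 s in the fingers, while the other two tins stand on their coasters (((horizontal distance between tin_1_center and coaster_right below 0.05 m and z of tin_1_center in the frame of tea_board above 0.075 m and contact force between tin_1 and the fingers above 0.5 N) or (horizontal distance between tin_2_center and coaster_right below 0.05 m and z of tin_2_center in the frame of tea_board above 0.075 m and contact force between tin_2 and the fingers above 0.5 N) or (horizontal distance between tin_3_center and coaster_right below 0.05 m and z of tin_3_center in the frame of tea_board above 0.075 m and contact force between tin_3 and the fingers above 0.5 N)) and ((horizontal distance between tin_1_center and coaster_left below 0.03 m and z of tin_1_center in the frame of tea_board below 0.066 m and angle between tin_1_center's own z axis and vertical below 0.15 rad) or (horizontal distance between tin_2_center and coaster_left below 0.03 m and z of tin_2_center in the frame of tea_board below 0.066 m and angle between tin_2_center's own z axis and vertical below 0.15 rad) or (horizontal distance between tin_3_center and coaster_left below 0.03 m and z of tin_3_center in the frame of tea_board below 0.066 m and angle between tin_3_center's own z axis and vertical below 0.15 rad)) and ((horizontal distance between tin_1_center and coaster_middle below 0.03 m and z of tin_1_center in the frame of tea_board below 0.066 m and angle between tin_1_center's own z axis and vertical below 0.15 rad) or (horizontal distance between tin_2_center and coaster_middle below 0.03 m and z of tin_2_center in the frame of tea_board below 0.066 m and angle between tin_2_center's own z axis and vertical below 0.15 rad) or (horizontal distance between tin_3_center and coaster_middle below 0.03 m and z of tin_3_center in the frame of tea_board below 0.066 m and angle between tin_3_center's own z axis and vertical below 0.15 rad))), for 0.4 s.
At the end, for the whole second after the job is handed in: The heaviest tin is in the fingers, within 60 mm of straight above its own empty coaster, underside 80 mm or more above it, tilt under 0.25 rad, still (0.03 m/s); the other two upright (0.15 rad), within 30 mm of where they stood, at rest, untouched, each pressing on the board with under 4.3 N (((z of tin_1_center in the frame of tea_board above 0.14 m and (horizontal distance between tin_1_center and coaster_left below 0.06 m or horizontal distance between tin_1_center and coaster_middle below 0.06 m or horizontal distance between tin_1_center and coaster_right below 0.06 m) and angle between tin_1_center's own z axis and vertical below 0.25 rad and linear speed of tin_1 below 0.03 m/s and contact force between tin_1 and the fingers above 1 N and horizontal distance between tin_1_center and tin_2_center above 0.06 m and distance of each of tin_2_center, tin_3_center from where it was at the start of the episode below 0.03 m and angle between each of tin_2_center, tin_3_center's own z axis and vertical below 0.15 rad and linear speed of each of tin_2, tin_3 below 0.02 m/s and contact force between each of tin_2, tin_3 and the arm below 0.1 N and contact force between each of tin_2, tin_3 and the fingers below 0.1 N and contact force between each of tin_2, tin_3 and tea_board below 4.3 N and horizontal distance between tin_1_center and tin_3_center above 0.06 m) or (z of tin_2_center in the frame of tea_board above 0.14 m and (horizontal distance between tin_2_center and coaster_left below 0.06 m or horizontal distance between tin_2_center and coaster_middle below 0.06 m or horizontal distance between tin_2_center and coaster_right below 0.06 m) and angle between tin_2_center's own z axis and vertical below 0.25 rad and linear speed of tin_2 below 0.03 m/s and contact force between tin_2 and the fingers above 1 N and horizontal distance between tin_2_center and tin_1_center above 0.06 m and distance of each of tin_1_center, tin_3_center from where it was at the start of the episode below 0.03 m and angle between each of tin_1_center, tin_3_center's own z axis and vertical below 0.15 rad and linear speed of each of tin_1, tin_3 below 0.02 m/s and contact force between each of tin_1, tin_3 and the arm below 0.1 N and contact force between each of tin_1, tin_3 and the fingers below 0.1 N and contact force between each of tin_1, tin_3 and tea_board below 4.3 N and horizontal distance between tin_2_center and tin_3_center above 0.06 m) or (z of tin_3_center in the frame of tea_board above 0.14 m and (horizontal distance between tin_3_center and coaster_left below 0.06 m or horizontal distance between tin_3_center and coaster_middle below 0.06 m or horizontal distance between tin_3_center and coaster_right below 0.06 m) and angle between tin_3_center's own z axis and vertical below 0.25 rad and linear speed of tin_3 below 0.03 m/s and contact force between tin_3 and the fingers above 1 N and horizontal distance between tin_3_center and tin_1_center above 0.06 m and distance of each of tin_1_center, tin_2_center from where it was at the start of the episode below 0.03 m and angle between each of tin_1_center, tin_2_center's own z axis and vertical below 0.15 rad and linear speed of each of tin_1, tin_2 below 0.02 m/s and contact force between each of tin_1, tin_2 and the arm below 0.1 N and contact force between each of tin_1, tin_2 and the fingers below 0.1 N and contact force between each of tin_1, tin_2 and tea_board below 4.3 N and horizontal distance between tin_3_center and tin_2_center above 0.06 m))); the arm keeps its last pose, push and grip.
It fails at once if a tin is tipped by more than 0.5 rad (angle between any of tin_1_center, tin_2_center, tin_3_center's own z axis and vertical above 0.5 rad).
It fails at once if a tin is dropped or rammed onto the board (over 60 N) (contact force between any of tin_1, tin_2, tin_3 and tea_board above 60 N).
It fails at once if the sugar box, honey jar or white mug is moved more than 30 mm (distance of any of sugar_caddy_center, honey_jar_center, white_mug_center from where it was at the start of the episode above 0.03 m).
It also fails if it takes over 72 s, if anything falls off the work surface, if the arm or the gripper's body presses on something with over 40 N, if the wrist force passes 120 N, or if a joint passes its speed limit or range.

ROBOT

A 6-joint arm with a two-finger parallel gripper is mounted at the origin on a cart in front of the work surface, level with it; the furniture and walls round the work are solid. World frame = base frame: x ahead of the robot, y to its left, z up, the work surface at z = 0. Lengths are in m, angles in rad, forces in N, time in s.
With the tool pointing down it reaches from about 0.35 to 0.95 m from the base axis. Payload 17.4 kg.
Tool frame: the origin (TCP) lies on the mounting face of the last link; the fingertips stand 186 mm ahead of it and the grasp point (between the pads) lies 167 mm ahead of it; x points along the fingers, y is the direction in which the jaws open and shut, and the axes are right-handed (so a half turn about x gives the same grasp; the last joint's range is limited). The gripper opens to 93 mm and grips with 3 to 60 N. Pads are 15 mm wide; open, the fingers measure 128 mm over their backs; the gripper's body (75 mm by 188 mm) begins 65 mm behind the grasp point.
Start: joints at [1.139, 0.116, 1.442, -0, 1.584, -0.038], TCP at [0.259, 0.623, 0.405] pointing down, gripper open.
Joint ranges: [-2.83, 2.83], [-0.83, 2.19], [0.07, 2.5], [-1.14, 4.28], [0.01, 3], [-2.97, 2.97]. Speed limits (rad/s): [1.89, 1.89, 2.22, 3.14, 3.14, 3.14].

INTERFACE

Orientations are given as a unit quaternion [w, x, y, z].
In Python, from plant import arm, cams, ticket gives the robot as it stands.
- The arm moves only by the tool apply_moves, never from a script. Its argument "steps" is a list of rows, each a list of 5 numbers: the opening in per cent of the stroke, from 0 (shut) to 100 (fully open), then the shift along the tool's x, y, z in cm, then the turn about the tool's x in degrees. In form: [[hand, tx, ty, tz, twist], ...]. A call has 1 to 8 rows; each row shifts and turns the pose as measured when the row begins, along the tool's axes as they then stand; what a row does not reach is not made up. A row lasts 1/8 s, in which the tool goes at most 62.5 mm and 10.7 degrees, less where a joint would pass 70% of its speed; a pose out of reach is approached as far as the arm can. A call with a gripper value outside its range is refused whole. The fingers move at their own pace and stop on an object; "newtons" is the grip in N (left out, the last holds). Time passes only in rows, so rows that do not move let the fingers close. It gives the time, the measured TCP pose, the force and the opening at its end, in the units of the state.
- arm.read_state(): the state, without advancing time (a new reading comes with each control period).
- cams.snapshot(name): name is "side" or "top"; returns a dict with "img" (480x640x3 uint8, blue, green, red), "intrinsics" (3x3 intrinsics, pixels), "R" (3x3) and "t" (3): a world point X has camera coordinates R X + t. Camera axes: x right, y down, z forward; pixel columns grow to the right and rows downward; lengths in m; the calibration is good to about 2 mm. A picture is of the moment at which its call begins. There is no depth.
- ticket.close_job(): hands the job in, once; it reports no verdict.
The state is a dict: "clock": time; "qpos": joint angles; "qvel": joint speeds; "joint_torque": joint torques, N m; "eef_pos": TCP position; "eef_rot": TCP orientation; "contact_force": force on the tool from outside, world axes, zero at the start; "ft_torque": the same for the moment, N m; "grip_width": opening from 0.0 (shut) to 1.0 (fully open).
Only numpy, scipy, OpenCV 4.12 (cv2) and the standard library are available. Lean on these libraries where they do the work, as an engineer would, in place of code of your own. Each camera call takes 0.05 s, during which the arm holds its last target. There are 200 camera calls.

## Working session

There is one attempt and no reset: what is moved stays moved. The work goes in short steps, Python scripts to look and compute and a tool call to move; the robot and the scene stay as the last step left them, time stands still between calls to the robot, and variables do not carry over. Pictures are saved under pics/ and viewed, about 8 in all and at most 12, crops included, and the job is handed in when it is done.

Besides the shell and the picture viewer there is one more tool, called after "Emit:" as name(argument=value, ...) on one line, values as JSON. apply_moves: Moves the arm, as the interface text tells. Its arguments: {"type":"object","properties":{"steps":{"type":"array"},"newtons":{"type":"number"}},"required":["steps"]}

```bash
mkdir -p pics; python3 - <<'E'
from plant import arm,cams
import cv2,numpy as np
s=arm.read_state()
for k,v in s.items(): print(k,np.round(v,3))
for n in("side","top"):
    c=cams.snapshot(n); cv2.imwrite(f"pics/{n}0.png",c["img"]); print(n,c["intrinsics"],np.round(c["R"],3),c["t"],-c["R"].T@c["t"])
E
```

```text
clock 0.0
qpos [ 1.139  0.116  1.442  0.     1.584 -0.038]
qvel [ 0.001 -0.001  0.     0.     0.001 -0.   ]
joint_torque [-1.0000e-03 -7.2127e+01 -6.2259e+01  7.8000e-02  2.4000e-02 -0.0000e+00]
eef_pos [0.259 0.623 0.404]
eef_rot [ 0.693  0.138  0.694 -0.139]
contact_force [ 0.457  1.422 -0.6  ]
ft_torque [0.01  0.048 0.051]
grip_width 1.002
side [[612.2660427    0.         322.40172449]
 [  0.         612.2660427  237.11655281]
 [  0.           0.           1.        ]] [[ 0.961 -0.278  0.005]
 [-0.156 -0.554 -0.818]
 [ 0.23   0.785 -0.575]] [-0.53481242  0.12956143  1.40990091] [ 0.21024517 -1.18349866  0.91965154]
top [[592.2898354    0.         318.5448489 ]
 [  0.         592.2898354  248.81480267]
 [  0.           0.           1.        ]] [[ 0.001 -1.     0.006]
 [-0.987 -0.002 -0.163]
 [ 0.163 -0.005 -0.987]] [0.01197776 0.54745512 1.22482655] [0.34109508 0.01952738 1.29742957]
```

View pics/top0.png

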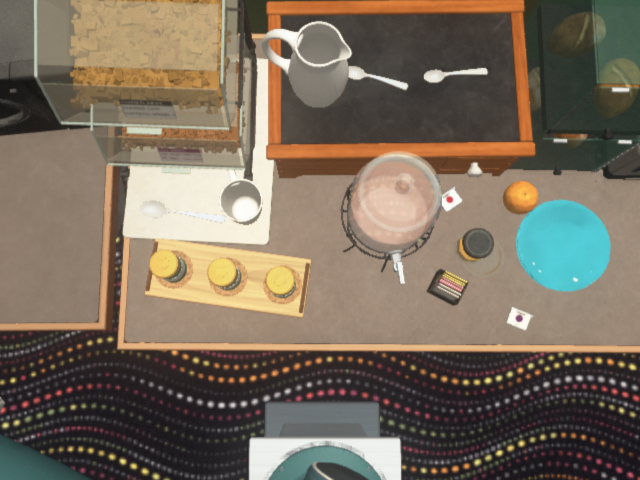

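View pics/side0.png

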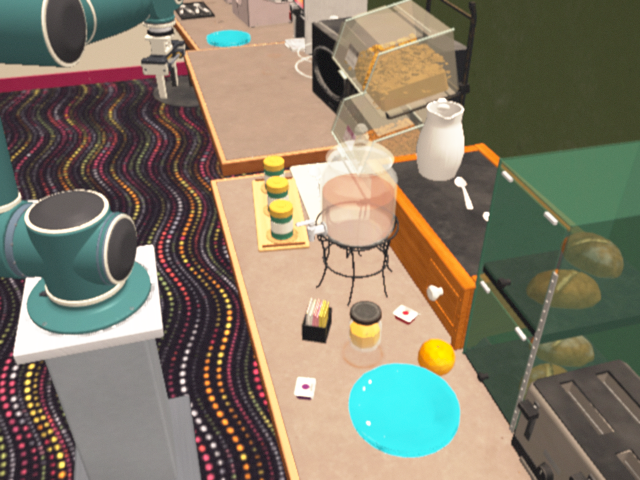

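```bash
cat >h.py <<'E'
from plant import arm,cams
import cv2,numpy as np
from scipy.spatial.transform import Rotation as Ro
def ray(c,u,v,z):
    K,R,t=c["intrinsics"],c["R"],c["t"]
    d=R.T@np.linalg.solve(K,[u,v,1.]); o=-R.T@t
    return o+d*(z-o[2])/d[2]
def axes(s):
    w,x,y,z=s["eef_rot"]; return Ro.from_quat([x,y,z,w]).as_matrix()
E
python3 - <<'E'
from h import *
s=arm.read_state(); print(axes(s).round(3))
c=cams.snapshot("top"); im=c["img"]; hsv=cv2.cvtColor(im,cv2.COLOR_BGR2HSV)
m=cv2.inRange(hsv,(18,190,120),(32,255,255)); m[:240]=0; m[310:]=0; m[:,320:]=0
m=cv2.morphologyEx(m,cv2.MORPH_OPEN,np.ones((3,3)))
P=[]
for k in cv2.findContours(m,0,2)[0]:
    if cv2.contourArea(k)<100: continue
    (u,v),r=cv2.minEnclosingCircle(k); p=ray(c,u,v,.105); P.append(p); print(np.round([u,v,r,cv2.contourArea(k)],1),p.round(4),"rad",(ray(c,u+r,v,.105)-p).round(4))
print([np.linalg.norm(P[i]-P[i-1]) for i in range(len(P))])
for n,u,v,z in[("mug rim",240,202,.096),("tap tip",402,282,.19),("board TL",154,242,.012),("board TR",310,260,.012),("board BL",146,293,.012),("board BR",302,315,.012)]: print(n,ray(c,u,v,z).round(3))
print("rack front bottom edge",[ray(c,170,165,z).round(3) for z in(.0,.2,.4)])
E
```

```text
[[-0.     0.384  0.923]
 [-0.001  0.923 -0.384]
 [-1.    -0.001 -0.   ]]
[]
mug rim [0.637 0.176 0.096]
tap tip [ 0.461 -0.143  0.19 ]
board TL [0.567 0.374 0.012]
board TR [0.528 0.031 0.012]
board BL [0.455 0.387 0.012]
board BR [0.408 0.048 0.012]
rack front bottom edge [array([0.747, 0.35 , 0.   ]), array([0.684, 0.299, 0.2  ]), array([0.622, 0.248, 0.4  ])]
```

```bash
python3 - <<'E'
from h import *
c=cams.snapshot("top"); im=c["img"]; hsv=cv2.cvtColor(im,cv2.COLOR_BGR2HSV)
print(hsv[262,163],hsv[272,222],hsv[281,280],hsv[250,200])
lid=hsv[262,163].astype(int)
m=((hsv[...,1].astype(int)>(lid[1]+int(hsv[250,200,1]))//2)&(abs(hsv[...,0].astype(int)-lid[0])<6)&(hsv[...,2]>120)).astype(np.uint8)*255
m[:240]=0; m[310:]=0; m[:,320:]=0
m=cv2.morphologyEx(m,cv2.MORPH_OPEN,np.ones((3,3)))
P=[]
for k in cv2.findContours(m,0,2)[0]:
    if cv2.contourArea(k)<100: continue
    (u,v),r=cv2.minEnclosingCircle(k); e=cv2.fitEllipse(k); p=ray(c,u,v,.105); P.append(p); print(np.round([u,v,r,cv2.contourArea(k)],1),np.round(e[0]+e[1],1),p.round(4),"rad",(ray(c,u+r,v,.105)-p).round(4))
P=sorted(P,key=lambda p:-p[1])
print([np.linalg.norm(P[i]-P[i-1]) for i in range(1,len(P))])
d=P[0]-P[-1]; print("row angle from +y deg",np.degrees(np.arctan2(-d[0],d[1])))
# side view
c=cams.snapshot("side"); K=c["intrinsics"]
for p in P:
    q=K@(c["R"]@p+c["t"]); print((q[:2]/q[2]).round(1))
E
```

```text
[ 23 140 243] [ 24 135 243] [ 24 133 242] [ 21 101 241]
[279.8 280.   14.6 621.5] [279.8 280.   28.   28.5] [0.4735 0.0912 0.105 ] rad [ 0.     -0.0295  0.    ]
[221.5 271.8  14.8 635.5] [221.6 271.9  28.2  28.9] [0.49   0.2095 0.105 ] rad [ 0.     -0.0301  0.    ]
[163.8 264.   14.9 629.5] [163.7 263.6  28.1  29. ] [0.5058 0.3268 0.105 ] rad [ 0.     -0.0302  0.    ]
[np.float64(0.11836655037771436), np.float64(0.1194297539694011)]
row angle from +y deg -7.819078653644173
[272.9 160.2]
[276.6 181.1]
[280.5 204.8]
```

Emit:
apply_moves(steps=[[90, 0, 0, 0, -7.4], [90, 0, 0, 0, -7.4], [90, 0, -4, 4.5, 0], [90, 0, -4, 4.5, 0], [90, 0, -4, 4.5, 0], [90, 0, -4, 4.5, 0], [90, 0, -4, 4.5, 0], [90, 0, 0, 0, 0]], newtons=30)

```text
clock: 1.25
eef_pos: [0.4618, 0.3899, 0.4032]
eef_rot: [0.706, 0.043, 0.706, -0.045]
contact_force: [-0.1, -0.6, -0.0]
grip_width: 0.899
```

```bash
cat >>h.py <<'E'
T={"L":(.506,.327),"M":(.490,.2095),"R":(.4735,.091)}
def rel(n,z):
    s=arm.read_state(); A=axes(s); d=np.array([*T[n],z])-s["eef_pos"]
    y=A[:,1]; print("t",s["clock"],"pos",np.round(s["eef_pos"],4),"tilt x",A[:,0].round(3),"need tool cm",(A.T@d*100).round(2),"twist",round(float(np.degrees(np.arctan2(.136,.991)-np.arctan2(y[0],y[1]))),2),"F",np.round(s["contact_force"],2),"w",round(float(s["grip_width"]),3))
E
python3 -c "
from h import *
rel('L',.232)"
```

```text
t 1.25 pos [0.4618 0.3899 0.4032] tilt x [-0.001 -0.002 -1.   ] need tool cm [17.13 -5.66  5.17] twist 0.68 F [-0.12 -0.61 -0.05] w 0.899
```

Emit:
apply_moves(steps=[[90, 0, -2.8, 2.6, 0], [90, 0, -2.8, 2.6, 0], [90, 2, 0, 0, 0], [90, 2, 0, 0, 0], [90, 0, 0, 0, 0]])

```text
clock: 1.88
eef_pos: [0.5055, 0.329, 0.3601]
eef_rot: [0.705, 0.043, 0.707, -0.044]
contact_force: [0.5, 1.3, -0.6]
grip_width: 0.9
```

```bash
python3 -c "
from h import *
rel('L',.232)
c=cams.snapshot('side');cv2.imwrite('pics/s1.png',cv2.resize(c['img'][80:280,180:400],None,fx=3,fy=3))"
```

```text
t 1.875 pos [0.5055 0.329  0.3601] tilt x [-0.003 -0.001 -1.   ] need tool cm [12.81 -0.17  0.1 ] twist 0.8 F [ 0.5   1.27 -0.61] w 0.9
```

View pics/s1.png

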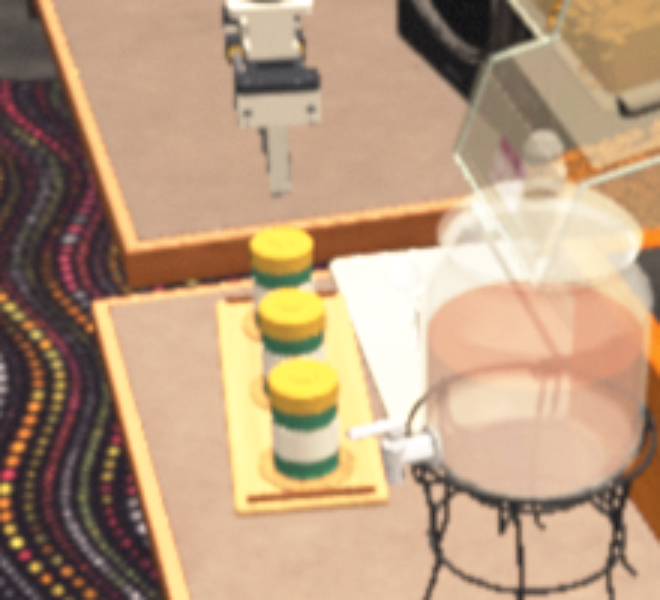

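The crop shows the finger at about (279,190), directly above the left tin's lid at (281,245). The three tins stand in a row and the path is clear, so I'm descending.

Emit:
apply_moves(steps=[[90, 3, -0.2, 0.1, 0], [90, 3, 0, 0, 0], [90, 3, 0, 0, 0], [90, 2, 0, 0, 0], [90, 1.5, 0, 0, 0], [90, 0, 0, 0, 0]])

```text
clock: 2.68
eef_pos: [0.5051, 0.3308, 0.2365]
eef_rot: [0.707, 0.042, 0.705, -0.041]
contact_force: [0.0, 0.2, -0.0]
grip_width: 0.901
```

```bash
python3 -c "
from h import *
rel('L',.232)"
```

```text
t 2.675 pos [0.5051 0.3308 0.2365] tilt x [ 0.003  0.002 -1.   ] need tool cm [ 0.45 -0.37  0.13] twist 1.07 F [ 0.01  0.19 -0.04] w 0.901
```

Emit:
apply_moves(steps=[[90, 0.4, -0.4, 0.1, 0], [90, 0, 0, 0, 0], [70, 0, 0, 0, 0], [60, 0, 0, 0, 0], [50, 0, 0, 0, 0], [50, 0, 0, 0, 0], [50, 0, 0, 0, 0], [50, 0, 0, 0, 0]])

```text
clock: 3.68
eef_pos: [0.5063, 0.3268, 0.2352]
eef_rot: [0.708, 0.043, 0.704, -0.04]
contact_force: [0.3, 0.2, 0.3]
grip_width: 0.612
```

```bash
python3 -c "
from h import *
rel('L',.232)"
```

```text
t 3.675 pos [0.5063 0.3268 0.2352] tilt x [ 0.006  0.005 -1.   ] need tool cm [ 0.32  0.01 -0.04] twist 1.07 F [0.33 0.22 0.33] w 0.612
```

Emit:
apply_moves(steps=[[50, -1, 0, 0, 0], [50, -1.5, 0, 0, 0], [50, -1.5, 0, 0, 0], [50, -1, 0, 0, 0], [50, 0, 0, 0, 0], [50, 0, 0, 0, 0], [50, 0, 0, 0, 0], [50, 0, 0, 0, 0]])

```text
clock: 4.68
eef_pos: [0.5058, 0.3264, 0.2883]
eef_rot: [0.708, 0.043, 0.704, -0.04]
contact_force: [0.7, 0.1, -3.0]
grip_width: 0.618
```

```bash
python3 -c "
from h import *
rel('L',.232)
c=cams.snapshot('side');cv2.imwrite('pics/s2.png',cv2.resize(c['img'][80:280,180:400],None,fx=3,fy=3))"
```

```text
t 4.675 pos [0.5058 0.3264 0.2883] tilt x [ 0.006  0.004 -1.   ] need tool cm [ 5.63  0.04 -0.02] twist 1.07 F [ 0.7   0.12 -3.04] w 0.618
```

View pics/s2.png

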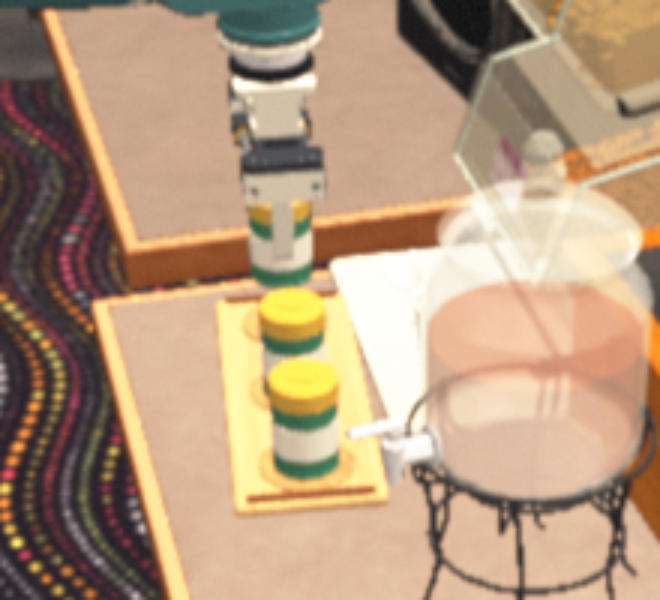

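Emit:
apply_moves(steps=[[50, 0, 0, 0, 0], [50, 0, 0, 0, 0], [50, 0, 0, 0, 0]])

```text
clock: 5.1
eef_pos: [0.5058, 0.3263, 0.288]
eef_rot: [0.708, 0.043, 0.704, -0.04]
contact_force: [0.0, -0.3, -1.8]
grip_width: 0.613
```

```bash
python3 -c "
from h import *
rel('L',.2352)"
```

```text
t 5.1 pos [0.5058 0.3263 0.288 ] tilt x [ 0.005  0.004 -1.   ] need tool cm [ 5.28  0.04 -0.01] twist 1.06 F [ 0.04 -0.31 -1.82] w 0.613
```

The left tin hangs upright at (281,245), clear of its coaster. It pulls about 2–3 N, so it is a light one. I'm setting it back down.

Emit:
apply_moves(steps=[[50, 1.5, 0, 0, 0], [50, 1.5, 0, 0, 0], [50, 1, 0, 0, 0], [50, 0.5, 0, 0, 0], [50, 0.3, 0, 0, 0], [50, 0, 0, 0, 0]])

```text
clock: 5.85
eef_pos: [0.5059, 0.3264, 0.2355]
eef_rot: [0.707, 0.043, 0.705, -0.04]
contact_force: [0.4, -1.0, -2.7]
grip_width: 0.613
```

```bash
python3 -c "
from h import *
rel('L',.2352)"
```

```text
t 5.85 pos [0.5059 0.3264 0.2355] tilt x [ 0.004  0.003 -1.   ] need tool cm [0.03 0.06 0.01] twist 1.06 F [ 0.42 -0.99 -2.65] w 0.613
```

Emit:
apply_moves(steps=[[50, 0.1, 0, 0, 0], [50, 0, 0, 0, 0], [66, 0, 0, 0, 0], [75, 0, 0, 0, 0], [90, 0, 0, 0, 0], [90, 0, 0, 0, 0], [90, 0, 0, 0, 0], [90, -1, 0, 0, 0]])

```text
clock: 6.85
eef_pos: [0.5061, 0.3266, 0.2463]
eef_rot: [0.708, 0.043, 0.704, -0.04]
contact_force: [0.4, 0.1, 0.3]
grip_width: 0.9
```

Emit:
apply_moves(steps=[[90, -3, 0, 0, 0], [90, -3, 0, 0, 0], [90, -3, 0, 0, 0], [90, 0, -4, 0, 0], [90, 0, -4, 0, 0], [90, 0, -3, 0, 0], [90, 0, 0, 0, 0]])

```text
clock: 7.72
eef_pos: [0.4918, 0.2142, 0.3449]
eef_rot: [0.71, 0.044, 0.702, -0.039]
contact_force: [0.5, 0.6, -0.7]
grip_width: 0.898
```

```bash
python3 -c "
from h import *
rel('M',.234)"
```

```text
t 7.725 pos [0.4918 0.2142 0.3449] tilt x [ 0.011  0.006 -1.   ] need tool cm [11.09 -0.57 -0.23] twist 1.12 F [ 0.47  0.64 -0.73] w 0.898
```

Emit:
apply_moves(steps=[[90, 0, -0.5, -0.2, -1], [90, 3, 0, 0, 0], [90, 3, 0, 0, 0], [90, 2.5, 0, 0, 0], [90, 1.5, 0, 0, 0], [90, 0.3, 0, 0, 0], [90, 0, 0, 0, 0]])

```text
clock: 8.6
eef_pos: [0.4905, 0.213, 0.2419]
eef_rot: [0.711, 0.035, 0.702, -0.029]
contact_force: [-0.0, -0.4, -0.3]
grip_width: 0.9
```

```bash
python3 -c "
from h import *
rel('M',.235)"
```

```text
t 8.6 pos [0.4905 0.213  0.2419] tilt x [ 0.014  0.008 -1.   ] need tool cm [ 0.69 -0.36 -0.03] twist 2.57 F [-0.   -0.4  -0.32] w 0.9
```

Emit:
apply_moves(steps=[[90, 0.5, -0.4, 0, 2.5], [90, 0, 0, 0, 0], [70, 0, 0, 0, 0], [60, 0, 0, 0, 0], [50, 0, 0, 0, 0], [50, 0, 0, 0, 0], [50, 0, 0, 0, 0], [50, 0, 0, 0, 0]])

```text
clock: 9.6
eef_pos: [0.4906, 0.2089, 0.2388]
eef_rot: [0.711, 0.052, 0.7, -0.045]
contact_force: [0.4, -0.7, -0.1]
grip_width: 0.619
```

Emit:
apply_moves(steps=[[50, -1, 0, 0, 0], [50, -1.5, 0, 0, 0], [50, -1.5, 0, 0, 0], [50, -1, 0, 0, 0], [50, 0, 0, 0, 0], [50, 0, 0, 0, 0], [50, 0, 0, 0, 0], [50, 0, 0, 0, 0]])

```text
clock: 10.6
eef_pos: [0.4893, 0.2083, 0.2911]
eef_rot: [0.71, 0.052, 0.701, -0.046]
contact_force: [0.6, -0.8, -5.7]
grip_width: 0.624
```

Emit:
apply_moves(steps=[[50, 0, 0, 0, 0], [50, 0, 0, 0, 0], [50, 0, 0, 0, 0]])

```text
clock: 10.98
eef_pos: [0.4893, 0.2083, 0.2906]
eef_rot: [0.71, 0.052, 0.701, -0.046]
contact_force: [-0.4, -0.4, -5.3]
grip_width: 0.619
```

```bash
python3 -c "
from h import *
rel('M',.236)
c=cams.snapshot('side');cv2.imwrite('pics/s3.png',cv2.resize(c['img'][80:280,180:400],None,fx=3,fy=3))
rel('M',.236)"
```

```text
t 10.975 pos [0.4893 0.2083 0.2906] tilt x [ 0.013  0.008 -1.   ] need tool cm [ 5.46  0.08 -0.01] twist -0.1 F [-0.39 -0.37 -5.27] w 0.619
t 11.025 pos [0.4893 0.2082 0.2906] tilt x [ 0.013  0.008 -1.   ] need tool cm [ 5.46  0.08 -0.01] twist -0.1 F [ 0.76  0.07 -5.75] w 0.622
```

View pics/s3.png

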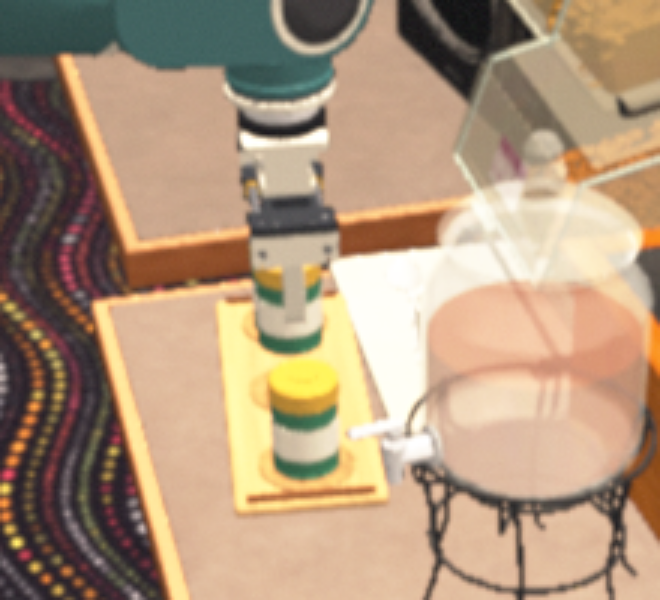

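The middle tin hangs upright at (289,310), pulling about 5.5 N, so it is likely the heaviest. I'm setting it back; the right tin still has to be weighed.

Emit:
apply_moves(steps=[[50, 1.5, 0, 0, 0], [50, 1.5, 0, 0, 0], [50, 1, 0, 0, 0], [50, 0.4, 0, 0, 0], [50, 0.3, 0, 0, 0], [50, 0, 0, 0, 0]])

```text
clock: 11.78
eef_pos: [0.4898, 0.2086, 0.2393]
eef_rot: [0.709, 0.052, 0.701, -0.046]
contact_force: [-0.1, -1.5, -5.2]
grip_width: 0.617
```

```bash
python3 -c "
from h import *
rel('M',.2388)"
```

```text
t 11.775 pos [0.4898 0.2086 0.2393] tilt x [ 0.012  0.007 -1.   ] need tool cm [0.05 0.1  0.01] twist -0.1 F [-0.15 -1.47 -5.25] w 0.617
```

Emit:
apply_moves(steps=[[50, 0.1, 0, 0, 0], [50, 0, 0, 0, 0], [66, 0, 0, 0, 0], [75, 0, 0, 0, 0], [90, 0, 0, 0, 0], [90, 0, 0, 0, 0], [90, 0, 0, 0, 0], [90, -1, 0, 0, 0]])

```text
clock: 12.78
eef_pos: [0.4902, 0.2087, 0.2507]
eef_rot: [0.711, 0.052, 0.7, -0.045]
contact_force: [-0.1, 0.8, 0.6]
grip_width: 0.9
```

Emit:
apply_moves(steps=[[90, -3, 0, 0, 0], [90, -3, 0, 0, 0], [90, -3, 0, 0, 0], [90, 0, -4, 0, 0], [90, 0, -4, 0, 0], [90, 0, -3, 0, 0], [90, 0, 0, 0, 0]])

```text
clock: 13.65
eef_pos: [0.4726, 0.0962, 0.3486]
eef_rot: [0.712, 0.052, 0.698, -0.045]
contact_force: [-0.6, 0.0, -0.4]
grip_width: 0.899
```

```bash
python3 -c "
from h import *
rel('R',.236)"
```

```text
t 13.65 pos [0.4726 0.0962 0.3486] tilt x [ 0.02   0.009 -1.   ] need tool cm [11.26 -0.64 -0.05] twist -0.03 F [-0.57  0.03 -0.37] w 0.899
```

Emit:
apply_moves(steps=[[90, 0, -0.8, -0.3, 0], [90, 3, 0, 0, 0], [90, 3, 0, 0, 0], [90, 2.5, 0, 0, 0], [90, 1.5, 0, 0, 0], [90, 0.5, 0, 0, 0], [90, 0, 0, 0, 0]])

```text
clock: 14.52
eef_pos: [0.4707, 0.0916, 0.2434]
eef_rot: [0.713, 0.051, 0.698, -0.043]
contact_force: [-0.2, -0.5, -0.1]
grip_width: 0.9
```

```bash
python3 -c "
from h import *
rel('R',.237)"
```

```text
t 14.525 pos [0.4707 0.0916 0.2434] tilt x [ 0.023  0.01  -1.   ] need tool cm [ 0.64 -0.03  0.28] twist 0.18 F [-0.2  -0.5  -0.14] w 0.9
```

Emit:
apply_moves(steps=[[90, 0.5, -0.2, 0, 0], [90, 0, 0, 0, 0], [70, 0, 0, 0, 0], [60, 0, 0, 0, 0], [50, 0, 0, 0, 0], [50, 0, 0, 0, 0], [50, 0, 0, 0, 0], [50, 0, 0, 0, 0]])

```text
clock: 15.52
eef_pos: [0.471, 0.0896, 0.2401]
eef_rot: [0.714, 0.051, 0.696, -0.043]
contact_force: [-0.6, -0.0, 0.3]
grip_width: 0.611
```

Emit:
apply_moves(steps=[[50, -1, 0, 0, 0], [50, -1.5, 0, 0, 0], [50, -1.5, 0, 0, 0], [50, -1, 0, 0, 0], [50, 0, 0, 0, 0], [50, 0, 0, 0, 0], [50, 0, 0, 0, 0], [50, 0, 0, 0, 0]])

```text
clock: 16.52
eef_pos: [0.4694, 0.089, 0.2937]
eef_rot: [0.714, 0.051, 0.697, -0.043]
contact_force: [-0.5, -0.9, -1.6]
grip_width: 0.612
```

Emit:
apply_moves(steps=[[50, 0, 0, 0, 0], [50, 0, 0, 0, 0], [50, 0, 0, 0, 0]])

```text
clock: 16.9
eef_pos: [0.4694, 0.089, 0.2932]
eef_rot: [0.714, 0.051, 0.697, -0.043]
contact_force: [0.5, -0.7, -1.4]
grip_width: 0.611
```

```bash
python3 -c "
from h import *
rel('R',.238)
c=cams.snapshot('side');cv2.imwrite('pics/s4.png',cv2.resize(c['img'][80:280,180:400],None,fx=3,fy=3))
rel('R',.238)"
```

```text
t 16.9 pos [0.4694 0.089  0.2932] tilt x [ 0.025  0.011 -1.   ] need tool cm [5.53 0.18 0.25] twist 0.18 F [ 0.47 -0.68 -1.4 ] w 0.611
t 16.95 pos [0.4694 0.089  0.2932] tilt x [ 0.025  0.011 -1.   ] need tool cm [5.54 0.18 0.25] twist 0.18 F [-0.69 -0.28 -0.93] w 0.615
```

View pics/s4.png

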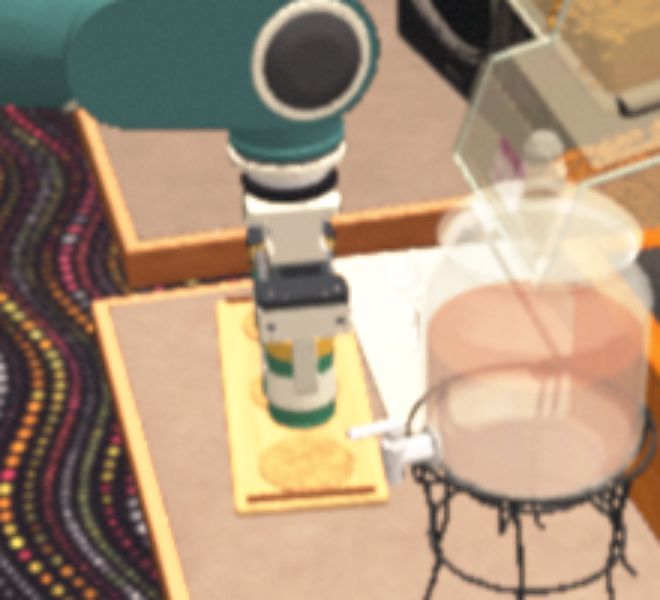

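The right tin hangs upright at (302,385), above its coaster, pulling about 1.3 N (light). So the middle tin, at about 5.5 N, is the heaviest. The gripper hides the other two tins here, so I'll check them in the top view after setting this one down.

Emit:
apply_moves(steps=[[50, 1.5, 0, 0, 0], [50, 1.5, 0, 0, 0], [50, 1, 0, 0, 0], [50, 0.5, 0, 0, 0], [50, 0.4, 0, 0, 0], [50, 0, 0, 0, 0]])

```text
clock: 17.7
eef_pos: [0.4705, 0.0895, 0.2401]
eef_rot: [0.714, 0.051, 0.697, -0.043]
contact_force: [0.4, -0.1, -1.9]
grip_width: 0.617
```

```bash
python3 -c "
from h import *
rel('R',.2401)"
```

```text
t 17.7 pos [0.4705 0.0895 0.2401] tilt x [ 0.024  0.011 -1.   ] need tool cm [0.   0.19 0.27] twist 0.18 F [ 0.37 -0.14 -1.92] w 0.617
```

Emit:
apply_moves(steps=[[50, 0.1, 0, 0, 0], [50, 0, 0, 0, 0], [66, 0, 0, 0, 0], [75, 0, 0, 0, 0], [90, 0, 0, 0, 0], [90, 0, 0, 0, 0], [90, 0, 0, 0, 0], [90, -1, 0, 0, 0]])

```text
clock: 18.7
eef_pos: [0.4705, 0.0894, 0.2501]
eef_rot: [0.714, 0.051, 0.697, -0.043]
contact_force: [0.1, -0.2, 0.6]
grip_width: 0.897
```

Emit:
apply_moves(steps=[[90, -3, 0, 0, 0], [90, -3, 0, 0, 0], [90, -3, 0, 0, 0], [90, 0, 4, 0, 0], [90, 0, 4, 0, 0], [90, 0, 3, 0, 0], [90, 0, 0, 0, 0]])

```text
clock: 19.58
eef_pos: [0.4827, 0.2002, 0.3513]
eef_rot: [0.716, 0.053, 0.695, -0.043]
contact_force: [0.1, 0.7, -0.5]
grip_width: 0.901
```

```bash
python3 -c "
from h import *
rel('M',.237)
for n in('side','top'):
  c=cams.snapshot(n);i=c['img'];cv2.imwrite('pics/f_'+n+'.png',cv2.resize(i[80:280,180:400] if n=='side' else i[180:380,110:330],None,fx=3,fy=3))"
```

```text
t 19.575 pos [0.4827 0.2002 0.3513] tilt x [ 0.031  0.012 -0.999] need tool cm [11.46  0.84  0.27] twist 0.1 F [ 0.12  0.74 -0.55] w 0.901
```

View pics/f_side.png

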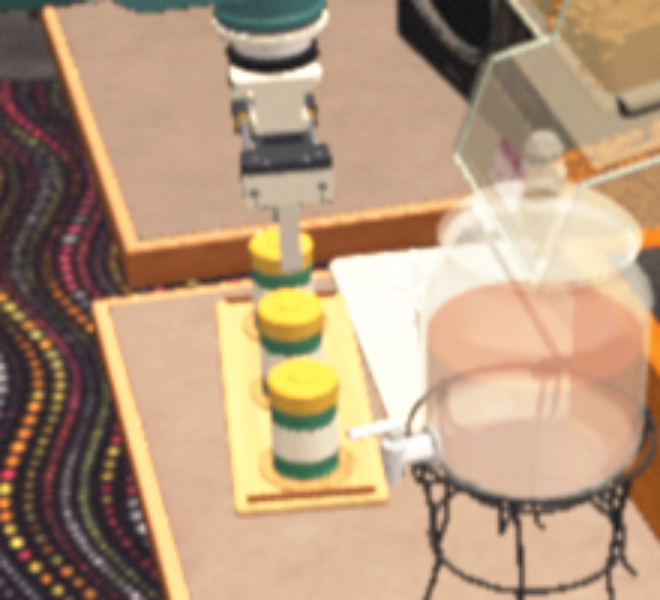

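View pics/f_top.png

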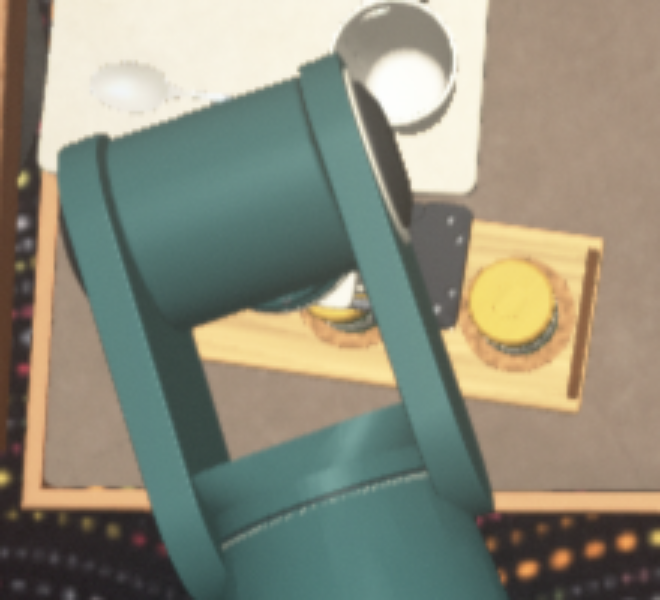

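All three tins stand on their coasters, with side-view lids at (281,245), (290,313) and (303,385), matching the earlier positions within a few crop pixels. The top view shows the right tin centred on its coaster at (512,300), and the mug is untouched. Next I take the middle tin.

Emit:
apply_moves(steps=[[90, 0, 0.6, -0.2, 0], [90, 3, 0, 0, 0], [90, 3, 0, 0, 0], [90, 2.5, 0, 0, 0], [90, 1.5, 0, 0, 0], [90, 0.5, 0, 0, 0], [90, 0, 0, 0, 0]])

```text
clock: 20.55
eef_pos: [0.485, 0.2036, 0.246]
eef_rot: [0.717, 0.055, 0.693, -0.045]
contact_force: [-0.9, 0.2, -0.4]
grip_width: 0.902
```

```bash
python3 -c "
from h import *
rel('M',.239)"
```

```text
t 20.55 pos [0.485  0.2036 0.246 ] tilt x [ 0.034  0.012 -0.999] need tool cm [0.73 0.64 0.39] twist -0.27 F [-0.93  0.18 -0.44] w 0.902
```

Emit:
apply_moves(steps=[[90, 0.5, 0.4, 0, 0], [90, 0, 0, 0, 0], [70, 0, 0, 0, 0], [60, 0, 0, 0, 0], [50, 0, 0, 0, 0], [50, 0, 0, 0, 0], [50, 0, 0, 0, 0], [50, 0, 0, 0, 0]])

```text
clock: 21.55
eef_pos: [0.4861, 0.2081, 0.243]
eef_rot: [0.718, 0.055, 0.692, -0.044]
contact_force: [-0.1, -0.6, 0.8]
grip_width: 0.621
```

Emit:
apply_moves(steps=[[50, -1, 0, 0, 0], [50, -2, 0, 0, 0], [50, -2.5, 0, 0, 0], [50, -2.5, 0, 0, 0], [50, -2.5, 0, 0, 0], [50, -2, 0, 0, 0], [50, -1, 0, 0, 0], [50, -0.5, 0, 0, 0]])

```text
clock: 22.55
eef_pos: [0.4797, 0.2059, 0.3921]
eef_rot: [0.718, 0.056, 0.693, -0.044]
contact_force: [-0.2, -0.2, -5.8]
grip_width: 0.621
```

Emit:
apply_moves(steps=[[50, 0, 0, 0, 0], [50, 0, 0, 0, 0], [50, 0, 0, 0, 0], [50, 0, 0, 0, 0], [50, 0, 0, 0, 0], [50, 0, 0, 0, 0], [50, 0, 0, 0, 0], [50, 0, 0, 0, 0]])

```text
clock: 23.55
eef_pos: [0.4797, 0.2059, 0.3897]
eef_rot: [0.717, 0.055, 0.694, -0.045]
contact_force: [-0.3, 0.4, -5.8]
grip_width: 0.622
```

```bash
python3 -c "
from h import *
rel('M',.239)
c=cams.snapshot('side');cv2.imwrite('pics/s6.png',cv2.resize(c['img'][80:280,180:400],None,fx=3,fy=3))
s=arm.read_state();print(np.round(s['qvel'],4))
rel('M',.239)"
```

```text
t 23.55 pos [0.4797 0.2059 0.3897] tilt x [ 0.033  0.012 -0.999] need tool cm [15.1   0.25  0.5 ] twist -0.26 F [-0.34  0.43 -5.79] w 0.622
[ 0.0011 -0.0009  0.0005 -0.0019  0.0013 -0.0013]
t 23.6 pos [0.4797 0.2059 0.3897] tilt x [ 0.033  0.012 -0.999] need tool cm [15.1   0.25  0.5 ] twist -0.26 F [-0.16 -1.02 -5.03] w 0.621
```

View pics/s6.png

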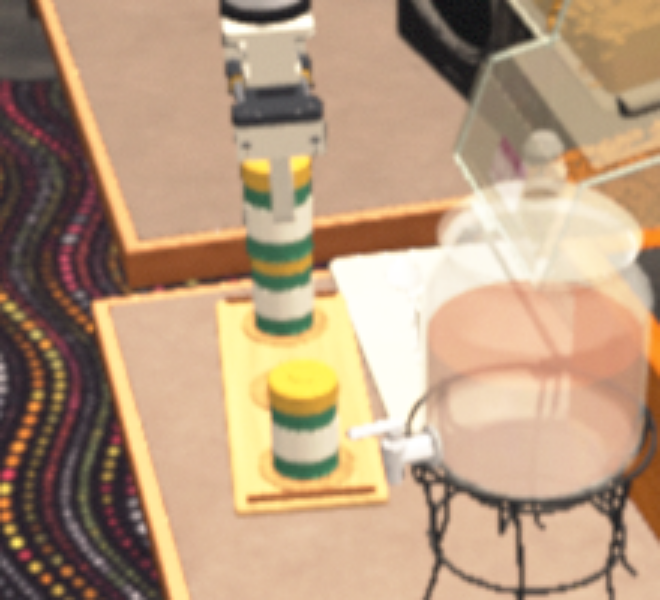

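The middle tin is held upright with its lid at (277,172), well above its empty coaster. The other two stand on theirs, the left at (284,300) and the right at (303,420). I'm handing in.

```bash
python3 -c "
from plant import ticket
print(ticket.close_job())"
```

```text
the job is handed in; nothing more can be done
None
```

I lifted the left, middle and right tins in that order and set each back on its own coaster. The wrist force read about 2–3 N for the left tin, 5.5 N for the middle and 1–1.5 N for the right. The middle tin is therefore the heaviest, by a margin well above the roughly ±1 N noise.

The job was handed in at about 23.6 s with the middle tin held at 30 N, about 15 cm above its coaster. The last checks showed:
- **Arm:** joint speeds were near zero and the tool was tilted about 0.035 rad.
- **Load:** the wrist force read 5.0–5.8 N.
- **Other tins:** the side view showed the other two upright on their coasters. I did not re-measure their exact positions.
- **Other breakfast things:** the mug looked in place in the last top view. The sugar box and honey jar were not in my later pictures, but the gripper stayed well away from them.

No check failed. Two readings looked slightly off. The gripper's opening read about 57 mm on the 60 mm tins. The TCP ended about 1 cm off the coaster centre, but allowing for the tool tilt the grasp point is about 5 mm off, well inside the 60 mm allowed.

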